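# Line up the pill organizer and the short bottle in the edging

## Robot

A 6-joint arm with a two-finger parallel gripper is mounted at the origin on the work surface. World frame = base frame: x ahead of the robot, y to its left, z up, the work surface at z = 0. Lengths are in m, angles in rad, forces in N, time in s.
With the tool pointing down it reaches from about 0.275 to 0.85 m from the base axis. Payload 19 kg.
Tool frame: the origin (TCP) lies midway between the tips of the shut fingers; the grasp point (between the pads) lies r.tcp_to_grasp behind it (r.tcp_to_grasp is the distance from the TCP to the grasp point, in m); z points along the fingers, y is the line along which they close (so a half turn about z gives the same grasp; the last joint's range is limited). The gripper opens to 85 mm and grips with 20 to 120 N. Pads are 22 mm wide; open, the fingers measure 114 mm over their backs; the gripper's body (76 mm by 85 mm) begins 54 mm behind the grasp point. The pads swing forward as they close: fully open they stand 13 mm farther back than shut.
Start: joints at [-1.237, 0.15, 1.437, -0, 1.554, -0.134], TCP at [0.259, -0.513, 0.231] pointing down, gripper open.
Joint ranges: [-2.8, 2.8], [-0.68, 2.1], [0.12, 2.68], [-1.39, 4.53], [0.16, 2.79], [-2.81, 2.81]. Speed limits (rad/s): [1.89, 1.89, 2.22, 3.01, 3.01, 3.01].

## Interface

Orientations are given as [roll, pitch, yaw] about the fixed x, y, z axes, in that order (R = Rz(yaw) Ry(pitch) Rx(roll)).
In Python, from station import r, eyes, workorder gives the robot as it stands.
- The arm moves only by the tool carry_out, never from a script. Its argument "rows" is a list of rows, each a list of 7 numbers: the shift along the tool's x, y, z in units of 0.15 m (1.0 is 0.15 m), then the turn, a rotation vector about the tool's x, y, z in units of pi rad (1.0 is pi rad), then the opening in per cent of the stroke, from 0 (shut) to 100 (fully open). A call has exactly 5 rows; each row is the pose to reach, as a shift and turn from the pose commanded when the call began, along the tool's axes at that moment, turning the shorter way round; what a row does not reach only later rows make up. A row lasts 1/10 s, in which the tool goes at most 50 mm and 8.59 degrees, less where a joint would pass 70% of its speed; a pose out of reach is approached as far as the arm can. A call with a number of a shift or a turn outside -1 to 1 is refused whole. A call with a gripper value outside its range is refused whole. The fingers move at their own pace and stop on an object; "newtons" is the grip in N (left out, the last holds). Time passes only in rows, so rows that repeat a pose let the fingers close, or fill a call up. It gives the time, the measured TCP pose, the force, the opening and the grip force at its end, in the units of the state.
- r.read_state(): the state, without advancing time (a new reading comes with each control period).
- eyes.capture(name): name is "side" or "top"; returns a dict with "image" (384x512x3 uint8, red, green, blue), "range_z" (384x512 float32, m along the optical axis (not along the pixel's ray), 0 where there is no reading), "intrinsics" (3x3 intrinsics, pixels), "dist_coeffs" ([k1, k2, p1, p2, k3] as OpenCV has them; the pictures are not rectified), "cam_to_world" (4x4, takes a point from camera to world coordinates). Camera axes: x right, y down, z forward; pixel columns grow to the right and rows downward; lengths in m; the calibration is good to about 2 mm. A picture is of the moment at which its call begins.
- workorder.close_job(): hands the job in; it is judged then, once.
The state is a dict: "t": time; "joint_positions": joint angles; "qvel": joint speeds; "joint_torque": joint torques, N m; "ee_pos": TCP position; "tool_rot": TCP orientation; "contact_force": force on the tool from outside, world axes, zero at the start; "wrist_torque": the same for the moment, N m; "gripper_width": opening from 0.0 (shut) to 1.0 (fully open); "grasp_force": force on a finger pad.
Only numpy, scipy, OpenCV 4.12 (cv2) and the standard library are available. Lean on these libraries where they do the work, as an engineer would, in place of code of your own. Each camera call takes 0.05 s, during which the arm holds its last target. There are 200 camera calls.

## Task

Without gripping or lifting anything, gently push the pill organizer along the cabinet top into the corner of the low L-shaped wooden edging, so that its long side lies flat against the long strip and its end touches the short strip. Then push the shorter of the two brown bottles, upright, into line beside it, so that it touches both the long strip and the free end of the organizer. Leave all the other things where they are.

Things in the scene. Friction and masses are not known exactly. Their poses are not given: they have to be found in the camera images.
- edging: Low dark wooden L-shaped edging fixed to the cabinet top, strips 12 mm thick, 18 mm high. Origin: inner corner, at surface height. Long strip: inner face x = 0, from the corner to y = -300 mm. Short strip: inner face y = 0, from the corner to x = -80 mm. The things belong where x and y are negative. +x points away from the robot within 0.2 rad, +y to its left.
- organizer: Pink plastic weekly pill organizer, a loose rigid block with seven shut flaps on top: 40 mm (x) by 170 mm (y, the long way) by 29 mm high, about 140 g. Origin: centre of its underside. It starts 90 to 150 mm in front of the long strip (its centre), turned up to 0.4 rad from it; pushed against the strip it turns flat. Home, its centre is at (-20, -85) mm in the edging's frame.
- short_bottle: Short brown glass bottle with a white screw cap, loose, upright: 48 mm in diameter, 70 mm high over the cap, about 110 g. Origin: centre of its underside. It stands right of the organizer and may have changed places with the tall bottle. Touching the long strip and the organizer at home, its centre is at (-24, -194) mm in the edging's frame.
- tall_bottle: Tall brown glass bottle of the same kind, 52 mm in diameter, 125 mm high, upright; leave alone. Origin at the centre of its underside.
- cup: White ceramic cup, 76 mm across the rim, 85 mm high, upright; leave alone. Origin at the centre of its underside.
- tweezers: Steel tweezers lying flat, 100 mm long (its x), about 12 mm wide, 8 mm high; leave alone. Origin at its middle, on the surface.
- glasses_case: Shut black reading-glasses case, 62 mm (x) by 160 mm (y) by 36 mm high; leave alone. Origin at the centre of its underside.
- jar: White jar, 60 mm in diameter, 50 mm high, beyond the long strip; leave alone. Origin at the centre of its underside.
- comb: Black comb lying flat, 150 mm long (its y), 30 mm wide, 5 mm high, beyond the edging on the left; leave alone. Origin at its middle, on the surface.
Not all that is in view belongs to the job. There is more than one size of the organizer; the one meant has the size given above.

How it is judged:
On the way, in this order (a step that is already met when the one before it is completed fails the run):
1. the organizer lies in the corner, flat against the long strip and touching the short one (x of organizer in the frame of edging between -0.0255 and -0.015 m and y of organizer in the frame of edging between -0.0905 and -0.08 m and angle between the y axis of organizer and the y axis of edging, either way round below 0.052 rad and height (world z) of organizer below 0.004 m and angle between organizer's own z axis and vertical below 0.06 rad), for 0.2 s.
2. the short bottle stands against the long strip and the organizer's free end (x of short_bottle in the frame of edging between -0.03 and -0.018 m and y of short_bottle in the frame of edging below -0.18 m and horizontal distance between organizer and short_bottle below 0.116 m and height (world z) of short_bottle below 0.004 m and angle between short_bottle's own z axis and vertical below 0.06 rad), for 0.2 s.
At the end, for the whole second after the job is handed in: The organizer's centre is within 5.5 mm of its place in the corner across each strip, and it lies parallel to the long strip within 3 degrees, flat on the surface; the short bottle stands upright within 6 mm of the long strip and 7 mm of the organizer's free end; both at rest (all of step 1 and all of step 2 and linear speed of each of organizer, short_bottle below 0.01 m/s); the robot touches nothing.
It fails at once if the organizer is lifted or tipped (over 12 mm or 17 degrees) (height (world z) of organizer above 0.012 m or angle between organizer's own z axis and vertical above 0.3 rad).
It fails at once if the short bottle is lifted or tipped (over 12 mm or 20 degrees) (height (world z) of short_bottle above 0.012 m or angle between short_bottle's own z axis and vertical above 0.35 rad).
It fails at once if the organizer or the short bottle is gripped or rammed (over 35 N from the fingers) (contact force between the fingers and organizer above 35 N or contact force between the fingers and short_bottle above 35 N).
It fails at once if one of the other things is moved more than 20 mm (distance of any of tall_bottle, cup, tweezers, glasses_case, jar, comb from where it was at the start of the episode above 0.02 m).
It also fails if it takes over 59 s, if anything falls off the work surface, if the arm or the gripper's body presses on something with over 40 N, if the wrist force passes 120 N, or if a joint passes its speed limit or range.

## Working session

There is one attempt and no reset: what is moved stays moved. The work goes in short steps, Python scripts to look and compute and a tool call to move; the robot and the scene stay as the last step left them, time stands still between calls to the robot, and variables do not carry over. Pictures are saved under pics/ and viewed, at most 10 in all, crops included, and the job is handed in when it is done.

Besides the shell and the picture viewer there is one more tool, called as name(argument=value, ...), one argument or row to a line, values as JSON. carry_out: Moves the arm, as the interface text tells. Its arguments: {"type":"object","properties":{"rows":{"type":"array","items":{"type":"array","items":{"type":"number"}}},"newtons":{"type":"number"}},"required":["rows"]}

```bash
ls; mkdir -p pics; cat > h.py <<'E'
import numpy as np, cv2
from station import r, eyes, workorder
def cap(name):
    c=eyes.capture(name); return c
def save(c,fn,crop=None,s=1):
    im=c["image"][:,:,::-1]
    if crop: im=im[crop[1]:crop[3],crop[0]:crop[2]]
    cv2.imwrite(fn,cv2.resize(im,None,fx=s,fy=s,interpolation=cv2.INTER_CUBIC))
def cloud(c):
    K=np.array(c["intrinsics"]);d=np.array(c["dist_coeffs"]);z=c["range_z"]
    h,w=z.shape;u,v=np.meshgrid(np.arange(w),np.arange(h))
    p=cv2.undistortPoints(np.stack([u,v],-1).reshape(-1,1,2).astype(np.float64),K,d).reshape(h,w,2)
    P=np.dstack([p*z[...,None],z]);T=np.array(c["cam_to_world"])
    W=P@T[:3,:3].T+T[:3,3]; W[z==0]=np.nan
    return W
E
python3 - <<'E'
from h import *
for n in("top","side"):
    c=cap(n);save(c,f"pics/{n}0.png",s=1.5);np.save(f"{n}0.npy",cloud(c));cv2.imwrite(f"{n}0raw.png",c["image"][:,:,::-1])
    print(np.round(c["cam_to_world"],3).tolist())
print(r.read_state(), r.tcp_to_grasp)
E
```

```text
pics
[[-0.02, -0.988, 0.151, 0.371], [-1.0, 0.017, -0.019, 0.087], [0.017, -0.151, -0.988, 1.162], [0.0, 0.0, 0.0, 1.0]]
[[-0.841, -0.342, 0.42, 0.232], [-0.541, 0.499, -0.677, 0.612], [0.022, -0.796, -0.605, 0.514], [0.0, 0.0, 0.0, 1.0]]
{'t': 0.1, 'joint_positions': array([-1.23699172e+00,  1.50942033e-01,  1.43794263e+00,  5.42566598e-06,
        1.55376912e+00, -1.33999968e-01]), 'qvel': array([-0.00157559, -0.00098598, -0.0023032 ,  0.00102233,  0.00080173,
       -0.00106375]), 'joint_torque': array([ 4.38390081e-03, -7.14381695e+01, -5.71795213e+01, -3.24153734e-04,
        7.09821819e-03,  2.58328936e-05]), 'ee_pos': array([ 0.25919942, -0.51303428,  0.2307445 ]), 'tool_rot': array([-3.14054177e+00, -1.47141001e-04,  4.67804399e-01]), 'contact_force': array([ 0.62003822, -0.30280963,  0.36906076]), 'wrist_torque': array([ 0.00494071,  0.01883617, -0.01898408]), 'grasp_force': 0.0, 'gripper_width': 1.0036209642342062} 0.0187
```

View pics/top0.png

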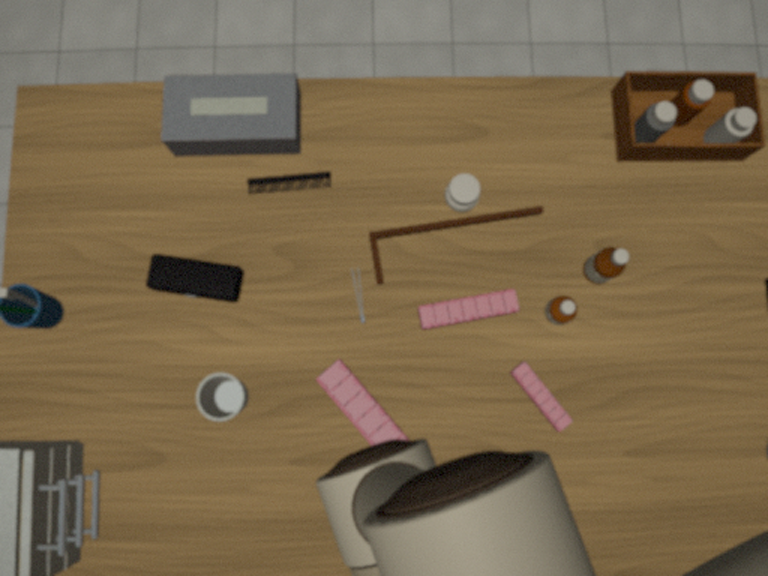

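View pics/side0.png

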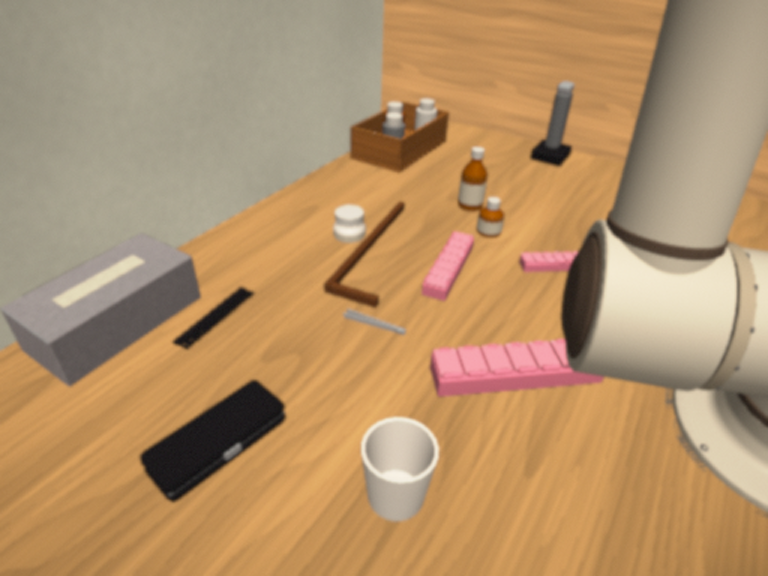

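The top view (768x576 scale) shows three pink organizers: (468,309) near the edging, a large one at (360,405) and a small one at (542,397). The brown bottles are the short one at (563,309) and the tall one at (608,264), with more bottles in the box at (690,115). The edging corner is at (373,236), and the tweezers are at (359,295), just left of the short strip's end. Next I'll measure the sizes and check the choice in a crop.

```bash
python3 - <<'E'
from h import *
for n in("top","side"):
    im=cv2.imread(f"{n}0raw.png");W=np.load(f"{n}0.npy")
    hsv=cv2.cvtColor(im,cv2.COLOR_BGR2HSV)
    b,g,rr=[im[...,i].astype(int) for i in range(3)]
    pink=((rr-g>50)&(b-g>8)).astype(np.uint8)
    k,l,s,ce=cv2.connectedComponentsWithStats(pink)
    for i in range(1,k):
        if s[i,4]<150: continue
        P=W[(l==i)];P=P[~np.isnan(P[:,0])];zt=np.percentile(P[:,2],90)
        Q=P[abs(P[:,2]-zt)<.006]
        print(n,"pink px",np.round(ce[i]*1.5),"ztop",round(zt,3),"rect",cv2.minAreaRect((Q[:,:2]*1000).astype(np.float32)),len(Q))
    print(n,"table z",[np.round(W[int(v/1.5),int(u/1.5)],3) for u,v in ([(300,230),(520,250),(480,270)] if n=="top" else [(300,240),(400,330)])])
W=np.load("top0.npy");im=cv2.imread("top0raw.png");v=im.max(2)
# edging: above-surface points in window
m=np.zeros(v.shape,bool);m[134:195,240:368]=1
E=m&(v<95)&(W[...,2]>.006)&(W[...,2]<.03)
np.save("E.npy",W[E]);print("edge n",E.sum(),np.nanpercentile(W[E][:,2],[10,50,90]))
R=cv2.minAreaRect
x0=None
ys,xs=np.where(E)
long_=(xs>258); sh=(ys>164)&(xs<262)
for nm,q in(("long",long_),("short",sh)):
    P=W[ys[q],xs[q]][:,:2]*1000;print(nm,q.sum(),R(P.astype(np.float32)),cv2.fitLine(P.astype(np.float32),cv2.DIST_HUBER,0,.01,.01).ravel())
# objects above the table
for nm,(u0,v0,u1,v1) in dict(short=(540,290,585,325),tall=(580,240,635,285),jar=(440,165,490,215)).items():
    w=W[int(v0/1.5):int(v1/1.5),int(u0/1.5):int(u1/1.5)].reshape(-1,3);zt=np.nanpercentile(w[:,2],98.5)
    q=w[w[:,2]>zt-.008];print(nm,"ztop",zt,"cap",q.mean(0),np.ptp(q,0),len(q))
c=cv2.imread("top0raw.png")[130:300,230:430];cv2.imwrite("pics/crop1.png",cv2.resize(c,None,fx=3.5,fy=3.5,interpolation=cv2.INTER_CUBIC))
E
```

```text
top table z [array([ 0.66 ,  0.215, -0.001]), array([ 0.618, -0.173, -0.002]), array([ 0.581, -0.102,  0.001])]
side pink px [447. 266.] ztop 0.029 rect ((509.9486389160156, -68.64089965820312), (34.905189514160156, 160.814697265625), 9.351266860961914) 498
side pink px [546. 261.] ztop 0.02 rect ((373.8569030761719, -175.8300323486328), (85.80006408691406, 25.12259292602539), 35.771827697753906) 197
side pink px [503. 368.] ztop 0.038 rect ((343.1988220214844, 113.65754699707031), (179.05874633789062, 49.00890350341797), 40.287994384765625) 1411
side table z [array([ 0.78 , -0.003,  0.   ]), array([nan, nan, nan])]
edge n 674 [0.01226345 0.01788655 0.02094666]
long 501 ((666.4282836914062, -76.68019104003906), (12.420166969299316, 274.53643798828125), 7.987267017364502) [ 1.4143774e-01 -9.8994714e-01  6.6534058e+02 -7.6402863e+01]
short 96 ((589.7866821289062, 79.5086898803711), (62.74345397949219, 10.717394828796387), 8.170951843261719) [9.9108571e-01 1.3322586e-01 5.8898010e+02 7.9788391e+01]
short ztop 0.0721466561080512 cap [ 0.50487593 -0.23253413  0.07001011] [0.02226664 0.02246262 0.01078015] 68
tall ztop 0.12718559205184837 cap [ 0.5777599  -0.30797191  0.12529974] [0.02338162 0.02301539 0.00952047] 85
jar ztop 0.05415239176925268 cap [ 0.7159063  -0.07276226  0.05057298] [0.05220329 0.05076886 0.00904976] 317
```

View pics/crop1.png

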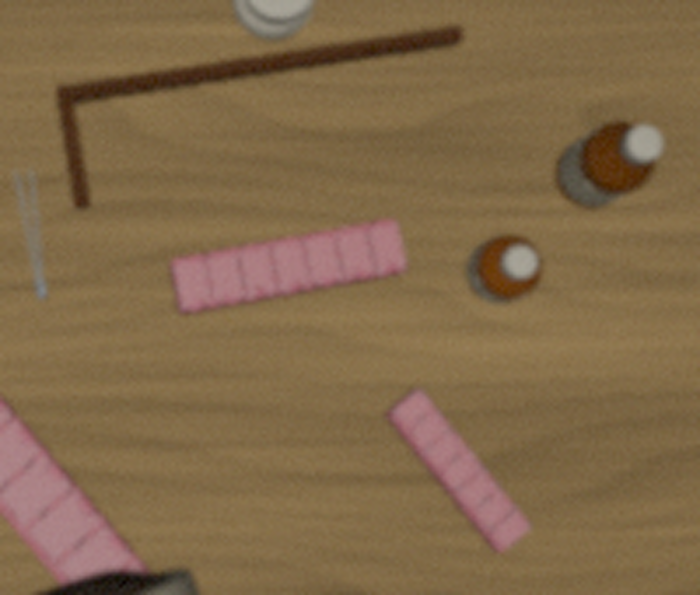

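The crop confirms the choice. The organizer at crop (290,266) measures about 161x35 mm on its flaps and 29 mm high, so it is the one meant. The large one is 38 mm high and the small one 20 mm. The short bottle's cap is at crop (520,260), 70–72 mm high, and the tall one's is at (645,143), 125 mm high. Edging yaw comes out at about 0.141, and the inner corner at about (0.637, 0.081).

Plan: align the tool with the edging, push +x with both open fingers, push +y on the end with shut fingers, then push the bottle diagonally in a half-open cradle.

carry_out(
  rows=[
    [0,0,0,0,0,0.04,100],
    [0,0,0,0,0,0.08,100],
    [0,0,0,0,0,0.104,100],
    [0,0,0,0,0,0.104,100],
    [0,0,0,0,0,0.104,100],
  ],
)

```text
t: 0.6
ee_pos: [0.2592, -0.5131, 0.2311]
tool_rot: [-3.141, 0.0, 0.144]
contact_force: [0.1, 1.3, -0.3]
gripper_width: 1.003
grasp_force: 0.0
```

carry_out(
  rows=[
    [0.11,-0.18,0,0,0,0,100],
    [0.22,-0.36,0,0,0,0,100],
    [0.33,-0.54,0,0,0,0,100],
    [0.44,-0.72,0,0,0,0,100],
    [0.55,-0.9,0,0,0,0,100],
  ],
)

```text
t: 1.1
ee_pos: [0.3223, -0.3667, 0.2313]
tool_rot: [-3.142, -0.0, 0.143]
contact_force: [0.5, -0.1, -0.2]
gripper_width: 1.0
grasp_force: 0.0
```

carry_out(
  rows=[
    [0.11,-0.18,0,0,0,0,100],
    [0.22,-0.36,0,0,0,0,100],
    [0.33,-0.54,0,0,0,0,100],
    [0.44,-0.72,0,0,0,0,100],
    [0.55,-0.9,0,0,0,0,100],
  ],
)

```text
t: 1.6
ee_pos: [0.3849, -0.2215, 0.2313]
tool_rot: [3.142, -0.0, 0.143]
contact_force: [0.4, -0.5, 0.6]
gripper_width: 1.002
grasp_force: 0.0
```

carry_out(
  rows=[
    [0.11,-0.18,0,0,0,0,100],
    [0.22,-0.36,0.1,0,0,0,100],
    [0.33,-0.54,0.2,0,0,0,100],
    [0.44,-0.72,0.4,0,0,0,100],
    [0.55,-0.9,0.6,0,0,0,100],
  ],
)

```text
t: 2.1
ee_pos: [0.4478, -0.0762, 0.1407]
tool_rot: [3.141, -0.001, 0.144]
contact_force: [0.8, -1.2, 0.2]
gripper_width: 1.003
grasp_force: 0.0
```

```bash
cat >> h.py <<'E'
psi=0.141;C=np.array([0.6369,0.0807]);RE=np.array([[np.cos(psi),-np.sin(psi)],[np.sin(psi),np.cos(psi)]])
def toE(p): return (np.asarray(p)[...,:2]-C)@RE
def st():
    s=r.read_state();print("t",s["t"],"E",np.round(toE(s["ee_pos"])*1000,1),"z",round(s["ee_pos"][2],4),"rpy",np.round(s["tool_rot"],3),"F",np.round(s["contact_force"],1),"w",round(s["gripper_width"],2))
def org(n="side"):
    c=cap(n);W=cloud(c);im=c["image"].astype(int);R,G,B=im[...,0],im[...,1],im[...,2]
    m=(R-G>40)&(B>G)&(W[...,2]>.022)&(W[...,2]<.033)
    P=W[m];e=toE(P)*1000;k=(e[:,0]>-190)&(e[:,0]<15)&(e[:,1]>-240)&(e[:,1]<10)
    if k.sum()>30: print(n,"org",k.sum(),cv2.minAreaRect(e[k].astype(np.float32)),"z",P[k][:,2].mean())
    return c
E
python3 - <<'E'
from h import *
st();c=org("side");org("top");st();save(c,"pics/s1.png",s=1.5)
E
```

```text
t 2.1 E [-209.3 -128.7] z 0.1407 rpy [ 3.141e+00 -1.000e-03  1.440e-01] F [ 0.8 -1.2  0.2] w 1.0
side org 557 ((-146.13600158691406, -132.324462890625), (36.30791091918945, 167.5500946044922), 1.5740230083465576) z 0.02753246758093759
top org 240 ((-148.92581176757812, -77.3389892578125), (49.0250358581543, 38.37604522705078), 89.435302734375) z 0.028175518948859484
t 2.2 E [-210.3 -126.6] z 0.1378 rpy [-3.138  0.004  0.146] F [-0.2 -0.3  0.2] w 1.0
```

carry_out(
  rows=[
    [0,0,0.25,0,0,0,100],
    [0,0,0.5,0,0,0,100],
    [0,0,0.7,0,0,0,100],
    [0,0,0.85,0,0,0,100],
    [0,0,0.94,0,0,0,100],
  ],
)

```text
t: 2.7
ee_pos: [0.4468, -0.0777, -0.001]
tool_rot: [-3.141, 0.001, 0.143]
contact_force: [-0.3, -0.2, 0.7]
gripper_width: 0.997
grasp_force: 0.0
```

```bash
python3 - <<'E'
from h import *
st();c=cap("side");save(c,"pics/s1.png",(180,120,512,384),2.2)
E
```

```text
t 2.7 E [-210.5 -130.1] z -0.001 rpy [-3.141e+00  1.000e-03  1.430e-01] F [-0.3 -0.2  0.7] w 1.0
```

View pics/s1.png

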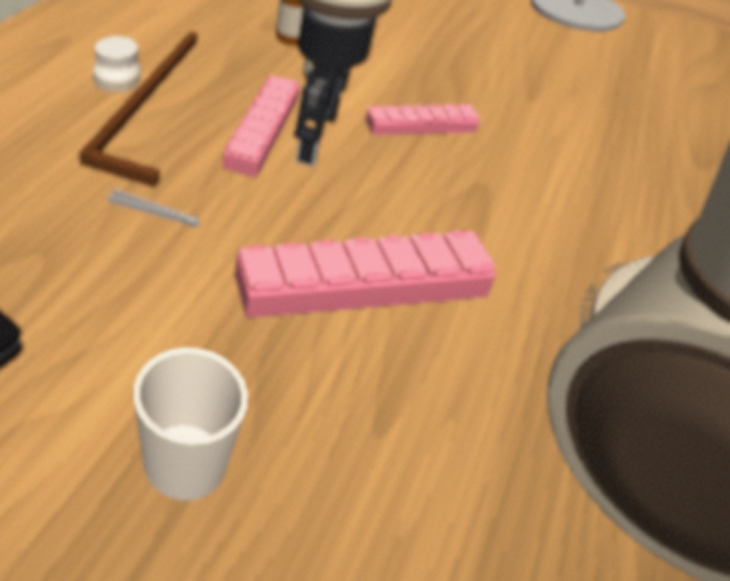

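The crop shows the open fingers at (310,150), low behind the organizer at (262,125), clear of the small one. I'll start the push.

carry_out(
  rows=[
    [0.04,0,0.02,0,0,0,100],
    [0.08,0,0.02,0,0,0,100],
    [0.12,0,0.02,0,0,0,100],
    [0.16,0,0.02,0,0,0,100],
    [0.2,0,0.02,0,0,0,100],
  ],
)

```text
t: 3.25
ee_pos: [0.4779, -0.0732, -0.0022]
tool_rot: [3.141, -0.001, 0.141]
contact_force: [0.0, -0.2, 0.7]
gripper_width: 1.001
grasp_force: 0.0
```

carry_out(
  rows=[
    [0.04,0,0,0,0,0,100],
    [0.08,0,0,0,0,0,100],
    [0.12,0,0,0,0,0,100],
    [0.16,0,0,0,0,0,100],
    [0.2,0,0,0,0,0,100],
  ],
)

```text
t: 3.75
ee_pos: [0.5072, -0.0689, -0.0027]
tool_rot: [-3.142, 0.0, 0.141]
contact_force: [-1.8, -0.6, 0.3]
gripper_width: 1.0
grasp_force: 0.6
```

carry_out(
  rows=[
    [0.04,0,0,0,0,0,100],
    [0.08,0,0,0,0,0,100],
    [0.12,0,0,0,0,0,100],
    [0.16,0,0,0,0,0,100],
    [0.2,0,0,0,0,0,100],
  ],
)

```text
t: 4.25
ee_pos: [0.5369, -0.0647, -0.0027]
tool_rot: [-3.141, 0.0, 0.141]
contact_force: [-0.4, 0.2, 0.3]
gripper_width: 0.994
grasp_force: 0.5
```

```bash
python3 - <<'E'
from h import *
st();org("side");org("top")
E
```

```text
t 4.25 E [-119.4 -129.9] z -0.0027 rpy [-3.141  0.     0.141] F [-0.4  0.2  0.3] w 0.99
side org 245 ((-91.14485168457031, -109.96096801757812), (40.34059143066406, 123.6636962890625), 1.1879297494888306) z 0.0277566489753817
top org 95 ((-89.25381469726562, -64.1385498046875), (23.614585876464844, 36.495140075683594), 84.61183166503906) z 0.027784505595077818
```

carry_out(
  rows=[
    [0.04,0,0,0,0,0,100],
    [0.08,0,0,0,0,0,100],
    [0.12,0,0,0,0,0,100],
    [0.16,0,0,0,0,0,100],
    [0.2,0,0,0,0,0,100],
  ],
)

```text
t: 4.85
ee_pos: [0.5667, -0.0605, -0.0027]
tool_rot: [-3.142, 0.0, 0.141]
contact_force: [-0.9, 0.3, -0.5]
gripper_width: 1.002
grasp_force: 0.6
```

carry_out(
  rows=[
    [0.04,0,0,0,0,0,100],
    [0.08,0,0,0,0,0,100],
    [0.12,0,0,0,0,0,100],
    [0.15,0,0,0,0,0,100],
    [0.18,0,0,0,0,0,100],
  ],
)

```text
t: 5.35
ee_pos: [0.5932, -0.0567, -0.0027]
tool_rot: [-3.141, 0.0, 0.141]
contact_force: [-0.6, -0.4, 0.2]
gripper_width: 1.003
grasp_force: 0.5
```

carry_out(
  rows=[
    [0.01,0,0,0,0,0,100],
    [0.02,0,0,0,0,0,100],
    [0.03,0,0,0,0,0,100],
    [0.04,0,0,0,0,0,100],
    [0.05,0,0,0,0,0,100],
  ],
)

```text
t: 5.85
ee_pos: [0.6004, -0.0557, -0.0027]
tool_rot: [-3.141, 0.0, 0.141]
contact_force: [-1.0, -0.2, 0.3]
gripper_width: 0.999
grasp_force: 0.3
```

```bash
python3 - <<'E'
from h import *
st();org("side");org("top")
E
```

```text
t 5.85 E [ -55.3 -129.9] z -0.0027 rpy [-3.141  0.     0.141] F [-1.  -0.2  0.3] w 1.0
side org 225 ((-27.045469284057617, -113.2696533203125), (127.60224151611328, 43.113914489746094), 88.74754333496094) z 0.027728022971972834
top org 76 ((-25.19357681274414, -62.17194747924805), (20.632150650024414, 38.06386184692383), 78.32755279541016) z 0.02828374477523261
```

carry_out(
  rows=[
    [0.005,0,0,0,0,0,100],
    [0.01,0,0,0,0,0,100],
    [0.015,0,0,0,0,0,100],
    [0.02,0,0,0,0,0,100],
    [0.02,0,0,0,0,0,100],
  ],
)

```text
t: 6.45
ee_pos: [0.6034, -0.0552, -0.0027]
tool_rot: [-3.142, -0.0, 0.141]
contact_force: [-0.4, -0.6, 0.7]
gripper_width: 1.0
grasp_force: 0.0
```

carry_out(
  rows=[
    [0.003,0,0,0,0,0,100],
    [0.006,0,0,0,0,0,100],
    [0.009,0,0,0,0,0,100],
    [0.012,0,0,0,0,0,100],
    [0.012,0,0,0,0,0,100],
  ],
)

```text
t: 6.95
ee_pos: [0.6052, -0.055, -0.0027]
tool_rot: [-3.142, -0.0, 0.141]
contact_force: [-0.0, 0.6, 0.4]
gripper_width: 0.999
grasp_force: 0.1
```

carry_out(
  rows=[
    [0.003,0,0,0,0,0,100],
    [0.006,0,0,0,0,0,100],
    [0.009,0,0,0,0,0,100],
    [0.009,0,0,0,0,0,100],
    [0.009,0,0,0,0,0,100],
  ],
)

```text
t: 7.45
ee_pos: [0.6065, -0.0548, -0.0027]
tool_rot: [-3.141, -0.0, 0.141]
contact_force: [1.2, 0.9, 0.5]
gripper_width: 1.001
grasp_force: 0.0
```

carry_out(
  rows=[
    [0.003,0,0,0,0,0,100],
    [0.006,0,0,0,0,0,100],
    [0.009,0,0,0,0,0,100],
    [0.009,0,0,0,0,0,100],
    [0.009,0,0,0,0,0,100],
  ],
)

```text
t: 7.95
ee_pos: [0.6078, -0.0546, -0.0027]
tool_rot: [-3.141, -0.0, 0.141]
contact_force: [-0.4, -0.1, 0.2]
gripper_width: 1.001
grasp_force: 0.0
```

carry_out(
  rows=[
    [0.003,0,0,0,0,0,100],
    [0.006,0,0,0,0,0,100],
    [0.009,0,0,0,0,0,100],
    [0.009,0,0,0,0,0,100],
    [0.009,0,0,0,0,0,100],
  ],
)

```text
t: 8.45
ee_pos: [0.608, -0.0546, -0.0028]
tool_rot: [-3.141, 0.002, 0.141]
contact_force: [-11.5, -2.3, 7.2]
gripper_width: 0.999
grasp_force: 5.9
```

```bash
python3 - <<'E'
from h import *
st();c=org("side");c2=org("top")
a=cv2.resize(c["image"][120:230,200:330],None,fx=4,fy=4,interpolation=cv2.INTER_CUBIC);cv2.imwrite("pics/s2.png",a[:,:,::-1])
E
```

```text
t 8.45 E [ -47.6 -129.9] z -0.0028 rpy [-3.141e+00  2.000e-03  1.410e-01] F [-11.5  -2.3   7.2] w 1.0
side org 212 ((-19.54546546936035, -112.86476135253906), (126.39986419677734, 43.71758270263672), 89.7263412475586) z 0.027819624265020437
top org 83 ((-18.163537979125977, -61.59714889526367), (20.932350158691406, 39.72682189941406), 81.18765258789062) z 0.028320162630852193
```

View pics/s2.png

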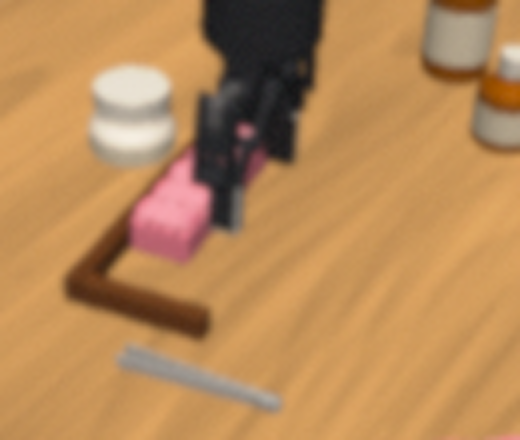

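Side crop: the organizer (170,220) lies against the long strip, and a firm stop of 11.5 N was felt. Its left end is still short of the short strip. I'll retreat and go round to its right end with the fingers shut.

carry_out(
  rows=[
    [-0.08,0,0,0,0,0,100],
    [-0.16,0,0,0,0,0,100],
    [-0.16,0,-0.2,0,0,0,100],
    [-0.16,0,-0.4,0,0,0,100],
    [-0.16,0,-0.6,0,0,0,0],
  ],
)

```text
t: 9.05
ee_pos: [0.5844, -0.0579, 0.0883]
tool_rot: [-3.141, 0.0, 0.141]
contact_force: [0.8, -0.2, 1.0]
gripper_width: 0.859
grasp_force: 0.0
```

carry_out(
  rows=[
    [0,0.2,0,0,0,0,0],
    [0.1,0.4,0,0,0,0,0],
    [0.2,0.6,0,0,0,0,0],
    [0.33,0.82,0,0,0,0,0],
    [0.33,0.82,0,0,0,0,0],
  ],
)

```text
t: 9.55
ee_pos: [0.6525, -0.1761, 0.0867]
tool_rot: [3.141, -0.0, 0.139]
contact_force: [-0.4, 0.8, -0.1]
gripper_width: 0.004
grasp_force: 0.0
```

carry_out(
  rows=[
    [0,0,0,0,0,0,0],
    [0,0,0,0,0,0,0],
    [0,0,0,0,0,0,0],
    [0,0,0.15,0,0,0,0],
    [0,0,0.3,0,0,0,0],
  ],
)

```text
t: 10.05
ee_pos: [0.6517, -0.172, 0.0428]
tool_rot: [3.141, -0.002, 0.142]
contact_force: [-0.5, 0.1, -0.6]
gripper_width: 0.0
grasp_force: 0.0
```

```bash
python3 - <<'E'
from h import *
st();c=org("side");c2=org("top");st()
E
```

```text
t 10.05 E [ -20.8 -252.3] z 0.0428 rpy [ 3.141e+00 -2.000e-03  1.420e-01] F [-0.5  0.1 -0.6] w 0.0
side org 524 ((-16.455774307250977, -132.12353515625), (38.908935546875, 167.54666137695312), 0.5264230370521545) z 0.02787102392359312
top org 806 ((-17.943317413330078, -131.81301879882812), (40.84144973754883, 157.45965576171875), 0.7314397692680359) z 0.02808578123043193
t 10.15 E [ -22.5 -251.4] z 0.0397 rpy [-3.139  0.004  0.142] F [-0.5  0.3 -0.3] w 0.0
```

carry_out(
  rows=[
    [0.02,0,0.1,0,0,0,0],
    [0.02,0,0.21,0,0,0,0],
    [0.02,0,0.21,0,0,0,0],
    [0.02,-0.04,0.21,0,0,0,0],
    [0.02,-0.08,0.21,0,0,0,0],
  ],
)

```text
t: 10.65
ee_pos: [0.6531, -0.16, 0.0114]
tool_rot: [3.141, -0.001, 0.141]
contact_force: [-0.1, 0.4, -0.3]
gripper_width: -0.0
grasp_force: 0.0
```

carry_out(
  rows=[
    [0,-0.04,0,0,0,0,0],
    [0,-0.08,0,0,0,0,0],
    [0,-0.12,0,0,0,0,0],
    [0,-0.16,0,0,0,0,0],
    [0,-0.2,0,0,0,0,0],
  ],
)

```text
t: 11.15
ee_pos: [0.6487, -0.1301, 0.0109]
tool_rot: [3.142, -0.0, 0.141]
contact_force: [0.7, 0.2, 0.9]
gripper_width: 0.002
grasp_force: 0.6
```

```bash
python3 - <<'E'
from h import *
st();c=org("side");c2=org("top")
E
```

```text
t 11.15 E [ -18.  -210.4] z 0.0109 rpy [ 3.142 -0.     0.141] F [0.7 0.2 0.9] w 0.0
side org 582 ((-16.6158390045166, -112.9677734375), (38.69673538208008, 179.97171020507812), 0.47670120000839233) z 0.02781125740184589
top org 645 ((-17.436420440673828, -92.14247131347656), (41.407470703125, 129.14376831054688), 0.8233411312103271) z 0.02803972737699991
```

carry_out(
  rows=[
    [0,-0.03,0,0,0,0,0],
    [0,-0.06,0,0,0,0,0],
    [0,-0.09,0,0,0,0,0],
    [0,-0.11,0,0,0,0,0],
    [0,-0.13,0,0,0,0,0],
  ],
)

```text
t: 11.75
ee_pos: [0.6459, -0.111, 0.0108]
tool_rot: [-3.141, 0.0, 0.141]
contact_force: [0.3, -1.2, 0.4]
gripper_width: -0.001
grasp_force: 0.4
```

carry_out(
  rows=[
    [0,-0.005,0,0,0,0,0],
    [0,-0.01,0,0,0,0,0],
    [0,-0.015,0,0,0,0,0],
    [0,-0.02,0,0,0,0,0],
    [0,-0.02,0,0,0,0,0],
  ],
)

```text
t: 12.25
ee_pos: [0.6455, -0.1083, 0.0108]
tool_rot: [-3.141, 0.0, 0.141]
contact_force: [0.4, -0.5, 0.2]
gripper_width: -0.004
grasp_force: 0.1
```

carry_out(
  rows=[
    [0,-0.005,0,0,0,0,0],
    [0,-0.01,0,0,0,0,0],
    [0,-0.015,0,0,0,0,0],
    [0,-0.015,0,0,0,0,0],
    [0,-0.015,0,0,0,0,0],
  ],
)

```text
t: 12.75
ee_pos: [0.6452, -0.106, 0.0108]
tool_rot: [-3.141, 0.0, 0.141]
contact_force: [0.2, -0.5, 0.6]
gripper_width: -0.0
grasp_force: 0.0
```

```bash
python3 - <<'E'
from h import *
st();c=org("side");c2=org("top")
E
```

```text
t 12.75 E [ -18.1 -186. ] z 0.0108 rpy [-3.141  0.     0.141] F [ 0.2 -0.5  0.6] w -0.0
side org 624 ((-16.220638275146484, -89.93260955810547), (179.4987335205078, 39.51734924316406), 89.22691345214844) z 0.027804550093423305
top org 644 ((-17.229164123535156, -66.51895141601562), (123.50260162353516, 41.88509750366211), 89.87931823730469) z 0.028064647615059665
```

Not at the stop yet, so I'll keep going in small steps until it pushes back.

carry_out(
  rows=[
    [0,-0.005,0,0,0,0,0],
    [0,-0.01,0,0,0,0,0],
    [0,-0.015,0,0,0,0,0],
    [0,-0.015,0,0,0,0,0],
    [0,-0.015,0,0,0,0,0],
  ],
)

```text
t: 13.35
ee_pos: [0.6449, -0.1038, 0.0108]
tool_rot: [-3.141, 0.0, 0.141]
contact_force: [-0.3, -0.6, -0.2]
gripper_width: -0.0
grasp_force: 0.0
```

carry_out(
  rows=[
    [0,-0.003,0,0,0,0,0],
    [0,-0.006,0,0,0,0,0],
    [0,-0.009,0,0,0,0,0],
    [0,-0.009,0,0,0,0,0],
    [0,-0.009,0,0,0,0,0],
  ],
)

```text
t: 13.85
ee_pos: [0.6448, -0.1028, 0.0109]
tool_rot: [3.141, -0.0, 0.141]
contact_force: [1.0, -4.9, -0.4]
gripper_width: -0.002
grasp_force: 2.4
```

carry_out(
  rows=[
    [0,-0.004,0,0,0,0,0],
    [0,-0.004,0,0,0,0,0],
    [0,0.05,0,0,0,0,0],
    [0,0.15,0,0,0,0,0],
    [0,0.15,-0.25,0,0,0,0],
  ],
)

```text
t: 14.35
ee_pos: [0.6456, -0.1262, 0.044]
tool_rot: [-3.138, 0.007, 0.14]
contact_force: [-1.0, -0.2, -0.2]
gripper_width: -0.0
grasp_force: 0.0
```

carry_out(
  rows=[
    [0,0,-0.25,0,0,0,0],
    [0,0,-0.5,0,0,0,0],
    [-0.2,0,-0.6,0,0,0,0],
    [-0.4,0.2,-0.6,0,0,0,35],
    [-0.6,0.4,-0.6,0,0,0,35],
  ],
)

```text
t: 14.85
ee_pos: [0.5664, -0.1979, 0.139]
tool_rot: [3.141, -0.001, 0.143]
contact_force: [0.4, -1.0, -0.5]
gripper_width: 0.334
grasp_force: 0.0
```

carry_out(
  rows=[
    [-0.2,0.1,0,0,0,-0.04,35],
    [-0.4,0.2,0,0,0,-0.08,35],
    [-0.6,0.3,0,0,0,-0.12,35],
    [-0.84,0.42,0,0,0,-0.16,35],
    [-0.84,0.42,0,0,0,-0.179,35],
  ],
)

```text
t: 15.35
ee_pos: [0.4483, -0.2797, 0.1385]
tool_rot: [-3.141, 0.001, 0.705]
contact_force: [1.1, -0.1, 0.3]
gripper_width: 0.35
grasp_force: 0.0
```

```bash
python3 - <<'E'
from h import *
st();c=org("side");t=org("top")
for n,c in(("side",c),("top",t)):
    W=cloud(c);e=toE(W)*1000;im=c["image"].astype(int)
    k=(abs(e[...,0]+178)<35)&(abs(e[...,1]+291)<35)&(W[...,2]>.062)&(W[...,2]<.075)&(im.min(2)>110)
    if k.sum()>5:print(n,"cap",k.sum(),e[k].mean(0),np.median(e[k],0),np.ptp(e[k],0),W[k][:,2].mean())
save(t,"pics/t2.png",(220,110,450,290),3)
E
```

```text
t 15.35 E [-237.4 -330.3] z 0.1385 rpy [-3.141e+00  1.000e-03  7.050e-01] F [ 1.1 -0.1  0.3] w 0.35
side org 611 ((-16.7828311920166, -81.53368377685547), (168.3605499267578, 38.813140869140625), 89.43006896972656) z 0.02776153653710399
top org 903 ((-17.985395431518555, -84.19728088378906), (166.8240203857422, 40.90174102783203), 89.6466064453125) z 0.02797795085010119
side cap 43 [-174.89499776 -286.83414446] [-174.62747844 -285.07121959] [22.62437763 22.11490495] 0.06697217751651764
top cap 60 [-175.10358404 -291.70454059] [-174.96221938 -291.78638964] [18.70384926 20.74266801] 0.07059025443846825
```

View pics/t2.png

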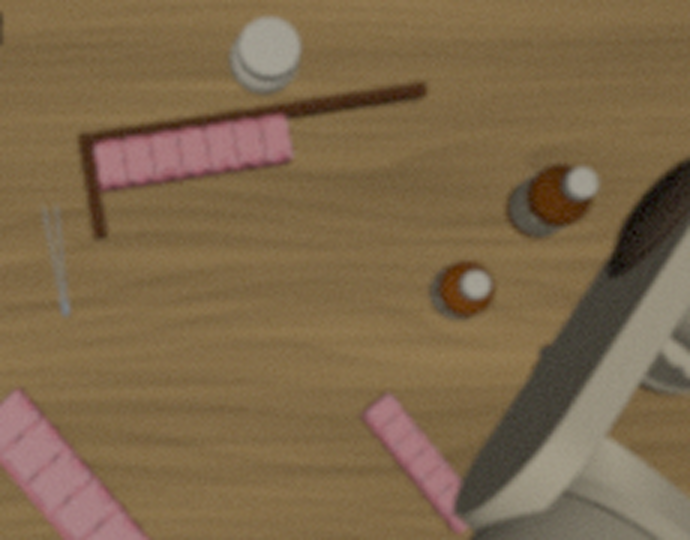

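Top crop: the organizer sits snug in the corner (190,150), with the short bottle at (468,290) and the tall one at (560,195). The cradle is lined up with the path from the bottle to its place. Now I'll descend and push diagonally.

carry_out(
  rows=[
    [0,0,0.25,0,0,0,35],
    [0,0,0.5,0,0,0,35],
    [0,0,0.7,0,0,0,35],
    [0,0,0.86,0,0,0,35],
    [0,0,0.86,0,0,0,35],
  ],
)

```text
t: 15.95
ee_pos: [0.4503, -0.2757, 0.0064]
tool_rot: [-3.136, 0.001, 0.702]
contact_force: [-0.4, 0.6, 1.5]
gripper_width: 0.349
grasp_force: 0.0
```

carry_out(
  rows=[
    [0.05,0,0,0,0,0,35],
    [0.1,0,0,0,0,0,35],
    [0.15,0,0,0,0,0,35],
    [0.19,0,0,0,0,0,35],
    [0.22,0,0,0,0,0,35],
  ],
)

```text
t: 16.45
ee_pos: [0.4772, -0.2552, 0.0098]
tool_rot: [3.141, -0.0, 0.704]
contact_force: [0.0, -0.3, 1.0]
gripper_width: 0.352
grasp_force: 0.0
```

carry_out(
  rows=[
    [0.02,0,0,0,0,0,35],
    [0.04,0,0,0,0,0,35],
    [0.06,0,0,0,0,0,35],
    [0.08,0,0,0,0,0,35],
    [0.1,0,0,0,0,0,35],
  ],
)

```text
t: 16.95
ee_pos: [0.488, -0.2459, 0.0093]
tool_rot: [-3.141, 0.0, 0.703]
contact_force: [-0.8, -0.3, 0.8]
gripper_width: 0.351
grasp_force: 0.5
```

carry_out(
  rows=[
    [0.02,0,0,0,0,0,35],
    [0.04,0,0,0,0,0,35],
    [0.06,0,0,0,0,0,35],
    [0.08,0,0,0,0,0,35],
    [0.1,0,0,0,0,0,35],
  ],
)

```text
t: 17.45
ee_pos: [0.4996, -0.2361, 0.0093]
tool_rot: [-3.142, -0.0, 0.703]
contact_force: [-0.3, -0.2, 0.0]
gripper_width: 0.351
grasp_force: 0.5
```

```bash
cat >> h.py <<'E'
def capm(n):
    c=cap(n);W=cloud(c);e=toE(W)*1000;im=c["image"].astype(int)
    k=(e[...,0]>-200)&(e[...,0]<5)&(e[...,1]>-315)&(e[...,1]<-160)&(W[...,2]>.062)&(W[...,2]<.076)&(im.min(2)>110)
    if k.sum()>5:print(n,"cap",k.sum(),np.median(e[k],0),np.ptp(e[k],0),W[k][:,2].mean())
    return c
E
python3 - <<'E'
from h import *
st();c=capm("top");s=capm("side")
a=c["image"][130:270,300:440];b=s["image"][60:200,230:370]
cv2.imwrite("pics/m.png",cv2.resize(np.hstack([a,b])[:,:,::-1],None,fx=2.8,fy=2.8,interpolation=cv2.INTER_CUBIC))
E
```

```text
t 17.45 E [-180.5 -294.3] z 0.0093 rpy [-3.142 -0.     0.703] F [-0.3 -0.2  0. ] w 0.35
side cap 41 [-155.56628866 -271.97764155] [22.0531554  21.81572959] 0.06706078273646948
```

View pics/m.png

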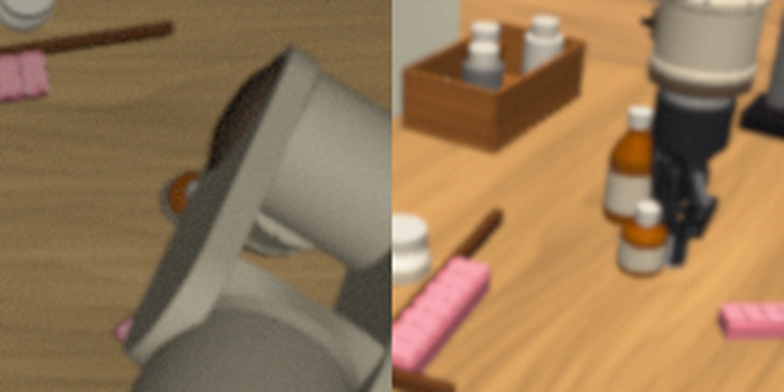

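The picture shows the bottle upright in the cradle, side-half at (645,240), with the tall bottle behind it and clear. The push continues.

carry_out(
  rows=[
    [0.04,0,0,0,0,0,35],
    [0.08,0,0,0,0,0,35],
    [0.12,0,0,0,0,0,35],
    [0.16,0,0,0,0,0,35],
    [0.2,0,0,0,0,0,35],
  ],
)

```text
t: 18.05
ee_pos: [0.5227, -0.2164, 0.0093]
tool_rot: [-3.141, -0.0, 0.704]
contact_force: [0.2, -0.0, 0.0]
gripper_width: 0.352
grasp_force: 0.3
```

carry_out(
  rows=[
    [0.04,0,0,0,0,0,35],
    [0.08,0,0,0,0,0,35],
    [0.12,0,0,0,0,0,35],
    [0.16,0,0,0,0,0,35],
    [0.2,0,0,0,0,0,35],
  ],
)

```text
t: 18.55
ee_pos: [0.5455, -0.1971, 0.0093]
tool_rot: [-3.141, 0.0, 0.703]
contact_force: [-0.3, 0.1, -0.6]
gripper_width: 0.35
grasp_force: 0.3
```

carry_out(
  rows=[
    [0.04,0,0,0,0,0,35],
    [0.08,0,0,0,0,0,35],
    [0.12,0,0,0,0,0,35],
    [0.16,0,0,0,0,0,35],
    [0.2,0,0,0,0,0,35],
  ],
)

```text
t: 19.05
ee_pos: [0.5684, -0.1777, 0.0093]
tool_rot: [-3.141, -0.0, 0.703]
contact_force: [-0.5, -0.8, 0.2]
gripper_width: 0.35
grasp_force: 0.3
```

carry_out(
  rows=[
    [0.04,0,0,0,0,0,35],
    [0.08,0,0,0,0,0,35],
    [0.12,0,0,0,0,0,35],
    [0.16,0,0,0,0,0,35],
    [0.2,0,0,0,0,0,35],
  ],
)

```text
t: 19.55
ee_pos: [0.5912, -0.1583, 0.0093]
tool_rot: [-3.141, -0.0, 0.703]
contact_force: [-1.1, -1.1, -0.4]
gripper_width: 0.351
grasp_force: 0.3
```

```bash
python3 - <<'E'
from h import *
st();capm("side");capm("top");org("side")
E
```

```text
t 19.55 E [ -78.8 -230.2] z 0.0093 rpy [-3.141 -0.     0.703] F [-1.1 -1.1 -0.4] w 0.35
side cap 42 [ -54.78458114 -208.30623122] [21.80586414 25.31252793] 0.06703507527607218
side org 611 ((-15.821861267089844, -82.32196807861328), (39.24282455444336, 170.04347229003906), 0.06937699019908905) z 0.02772883183618912
```

carry_out(
  rows=[
    [0.04,0,0,0,0,0,35],
    [0.08,0,0,0,0,0,35],
    [0.12,0,0,0,0,0,35],
    [0.15,0,0,0,0,0,35],
    [0.18,0,0,0,0,0,35],
  ],
)

```text
t: 20.2
ee_pos: [0.6118, -0.1409, 0.0093]
tool_rot: [-3.141, 0.0, 0.704]
contact_force: [-1.0, 0.1, 0.5]
gripper_width: 0.35
grasp_force: 0.3
```

carry_out(
  rows=[
    [0.01,0,0,0,0,0,35],
    [0.02,0,0,0,0,0,35],
    [0.03,0,0,0,0,0,35],
    [0.04,0,0,0,0,0,35],
    [0.05,0,0,0,0,0,35],
  ],
)

```text
t: 20.7
ee_pos: [0.6172, -0.1363, 0.0093]
tool_rot: [-3.142, -0.0, 0.703]
contact_force: [-0.5, -1.2, 0.2]
gripper_width: 0.346
grasp_force: 0.3
```

```bash
python3 - <<'E'
from h import *
st();capm("side");org("side")
E
```

```text
t 20.7 E [ -50.  -212.1] z 0.0093 rpy [-3.142 -0.     0.703] F [-0.5 -1.2  0.2] w 0.35
side cap 39 [ -26.61593389 -189.33572528] [20.15773433 20.24206366] 0.06708198533453211
side org 616 ((-16.460023880004883, -82.53699493408203), (38.71802520751953, 169.32252502441406), 0.11627225577831268) z 0.027744394382946
```

carry_out(
  rows=[
    [0.005,0,0,0,0,0,35],
    [0.01,0,0,0,0,0,35],
    [0.015,0,0,0,0,0,35],
    [0.02,0,0,0,0,0,35],
    [0.02,0,0,0,0,0,35],
  ],
)

```text
t: 21.3
ee_pos: [0.6195, -0.1343, 0.0093]
tool_rot: [-3.142, -0.0, 0.704]
contact_force: [-0.2, 0.8, -0.1]
gripper_width: 0.351
grasp_force: 0.1
```

carry_out(
  rows=[
    [0.003,0,0,0,0,0,35],
    [0.006,0,0,0,0,0,35],
    [0.009,0,0,0,0,0,35],
    [0.009,0,0,0,0,0,35],
    [0.009,0,0,0,0,0,35],
  ],
)

```text
t: 21.8
ee_pos: [0.6205, -0.1335, 0.0093]
tool_rot: [-3.142, -0.0, 0.703]
contact_force: [0.3, -0.1, 0.5]
gripper_width: 0.352
grasp_force: 0.1
```

carry_out(
  rows=[
    [0.003,0,0,0,0,0,35],
    [0.006,0,0,0,0,0,35],
    [0.009,0,0,0,0,0,35],
    [0.009,0,0,0,0,0,35],
    [0.009,0,0,0,0,0,35],
  ],
)

```text
t: 22.3
ee_pos: [0.6214, -0.1327, 0.0093]
tool_rot: [-3.141, 0.0, 0.703]
contact_force: [-3.2, -2.2, 1.1]
gripper_width: 0.351
grasp_force: 1.4
```

```bash
python3 - <<'E'
from h import *
st();capm("side");org("side")
E
```

```text
t 22.3 E [ -45.3 -209.1] z 0.0093 rpy [-3.141  0.     0.703] F [-3.2 -2.2  1.1] w 0.35
side cap 40 [ -21.26238883 -186.07035238] [20.09166269 21.74309457] 0.06692730043808015
side org 614 ((-16.162677764892578, -82.2546157836914), (169.5283660888672, 38.435707092285156), 89.76384735107422) z 0.02775837353563758
```

Contact with the strip. A small nudge toward +y will make sure it meets the organizer's end too.

carry_out(
  rows=[
    [0.003,-0.004,0,0,0,0,35],
    [0.005,-0.008,0,0,0,0,35],
    [0.006,-0.011,0,0,0,0,35],
    [0.006,-0.011,0,0,0,0,35],
    [0.006,-0.011,0,0,0,0,35],
  ],
)

```text
t: 22.9
ee_pos: [0.6214, -0.132, 0.0096]
tool_rot: [3.14, 0.001, 0.703]
contact_force: [-2.3, -10.6, 1.5]
gripper_width: 0.348
grasp_force: 5.8
```

```bash
python3 - <<'E'
from h import *
st();capm("side");org("side")
E
```

```text
t 22.9 E [ -45.3 -208.4] z 0.0096 rpy [3.14e+00 1.00e-03 7.03e-01] F [ -2.3 -10.6   1.5] w 0.35
side cap 42 [ -22.04851104 -185.57126182] [20.48393714 21.6041315 ] 0.06675672358231398
side org 610 ((-16.506258010864258, -81.9248046875), (167.81683349609375, 38.529022216796875), 89.88578796386719) z 0.027823408273987868
```

Both stops are felt. I'll back straight out along the push line, rise and check.

carry_out(
  rows=[
    [0,0,0,0,0,0,35],
    [-0.05,0,0,0,0,0,35],
    [-0.15,0,0,0,0,0,35],
    [-0.3,0,0,0,0,0,35],
    [-0.5,0,0,0,0,0,35],
  ],
)

```text
t: 23.5
ee_pos: [0.563, -0.1795, 0.0092]
tool_rot: [-3.141, -0.0, 0.704]
contact_force: [-0.9, -0.3, 0.9]
gripper_width: 0.351
grasp_force: 0.0
```

carry_out(
  rows=[
    [-0.1,0,-0.2,0,0,0,35],
    [-0.3,0,-0.4,0,0,0,35],
    [-0.5,0,-0.7,0,0,0,35],
    [-0.8,0,-1,0,0,0,35],
    [-0.8,0,-1,0,0,0,35],
  ],
)

```text
t: 24.0
ee_pos: [0.4709, -0.2591, 0.163]
tool_rot: [3.137, -0.001, 0.702]
contact_force: [0.6, 0.5, -0.5]
gripper_width: 0.349
grasp_force: 0.0
```

```bash
python3 - <<'E'
from h import *
st();s=capm("side");c=capm("top");org("side");org("top")
a=c["image"][130:270,235:375];b=s["image"][80:220,200:340]
cv2.imwrite("pics/f.png",cv2.resize(np.hstack([a,b])[:,:,::-1],None,fx=2.8,fy=2.8,interpolation=cv2.INTER_CUBIC))
E
```

```text
t 24.0 E [-212.1 -313.1] z 0.163 rpy [ 3.137e+00 -1.000e-03  7.020e-01] F [ 0.6  0.5 -0.5] w 0.35
side cap 40 [ -21.49699412 -187.36482177] [21.01869246 22.6818097 ] 0.06695435474095533
top cap 59 [ -21.78314859 -193.93646117] [20.68891514 20.97232718] 0.0701901706218922
side org 611 ((-16.237045288085938, -81.38462829589844), (38.2673225402832, 169.0399627685547), 0.0008806870318949223) z 0.027784503064553455
top org 883 ((-17.389644622802734, -84.26726531982422), (41.931392669677734, 167.68014526367188), 0.1643475592136383) z 0.028032751132632865
```

View pics/f.png

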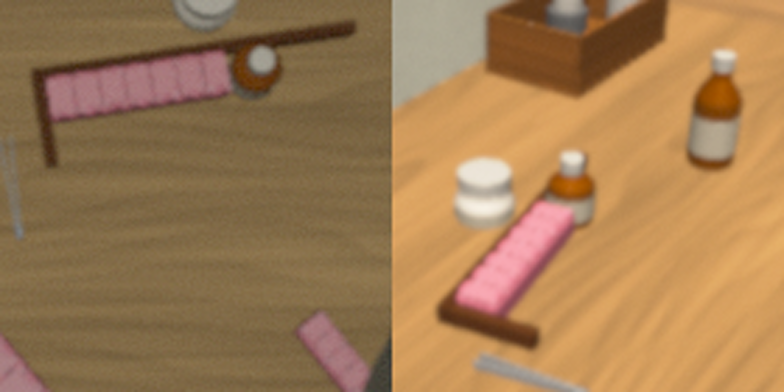

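The picture shows the organizer in the corner (left half, 140,85). The short bottle (255,70) stands upright, touching the organizer's free end and the strip, and the centre distance is about 109.7 mm. The tweezers, jar and tall bottle look unmoved, so I'm handing in.

```bash
python3 -c "
from station import workorder
print(workorder.close_job())"
```

```text
the job is handed in; nothing more can be done
None
```

I handed the job in at about 24 s: the organizer is flat in the corner and the short bottle stands upright against the strip and the organizer's free end; nothing else looked moved in the last pictures, and no verdict came back.

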